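# Soap the washing-up brush

## Robot

A 6-joint arm with a two-finger parallel gripper is mounted at the origin on a cart in front of the work surface, level with it; the furniture and walls round the work are solid. World frame = base frame: x ahead of the robot, y to its left, z up, the work surface at z = 0. Lengths are in mm, angles in rad, forces in N, time in s.
With the tool pointing down it reaches from about 325 to 900 mm from the base axis. Payload 3.5 kg.
Tool frame: the origin (TCP) lies at the very end of the fingers, on their centre line; the grasp point (between the pads) lies 19 mm behind it; z points along the fingers, y is the line along which they close (so a half turn about z gives the same grasp; the last joint's range is limited). The gripper opens to 85 mm and grips with 20 to 120 N. Pads are 22 mm wide; open, the fingers measure 114 mm over their backs; the gripper's body (76 mm by 85 mm) begins 54 mm behind the grasp point. The pads swing forward as they close: fully open they stand 13 mm farther back than shut.
Start: joints at [-1.309, 0.276, -0.026, 1.268, 0, 1.467], TCP at [222.964, -583.874, 231.313] pointing down, gripper open.
Joint ranges: [-3.12, 3.12], [-0.85, 1.88], [-1.08, 1.24], [-1.95, 2.15], [-1.57, 1.53], [-3.14, 3.14]. Speed limits (rad/s): [2.57, 2.57, 3.14, 3.14, 3.14, 3.14].

## Interface

Orientations are given as a rotation vector (axis times angle).
In Python, from cell import r, status, get_image, camera_info, recognise, masks_of gives the robot as it stands. Calls block until the motion is done:
- r.movep(position, orientation): joint-space move of the TCP to a pose.
- r.move_l(position, ori=None, rate=150): straight line of the TCP; ori=None keeps the orientation; rate is the mean speed in mm/s.
- r.set_joints(angles): joint-space move.
- r.open_jaws() and r.clamp(): open the fingers fully, or close them until they stop; the grip force is fixed at half the most.
- r.wait(seconds).
- r.solve_ik(position, orientation): joint angles nearest the present ones, or None.
- status.state(): the state.
- get_image(name): name is "scene" or "top"; returns the picture (420x560x3 uint8, red, green, blue); there is no depth.
- camera_info(name): a dict with "vfov" (degrees; the focal length in pixels is half the picture's height over the tangent of half this angle, whatever the lens; pixels are square), "cx", "cy" (the principal point, pixels), "world_from_camera" (4x4, takes a point from camera to world coordinates). Camera axes: x right, y down, z forward; pixel columns grow to the right and rows downward; lengths in mm; the calibration is good to about 2 mm. A picture is of the moment at which its call begins. camera_info takes no time and is no camera call.
A pose or a line that the arm cannot do raises r.Unreachable and nothing moves.
- r.sign_off(): hands the job in; it is judged then, once.
Trained networks look in the newest picture that a camera, given by its name, has taken for a name from the list of things; names that differ only in an ending like _2 or _b are one class to them, and where a whole thing is asked for, a point or a joint stands for the part that bears it (a point fixed in the world has none). Each returns a list of dicts, best first, with "score" (0 to 1); they miss things now and then, are a little off and sometimes report something else, mostly with a low value. They report only what shows in the picture. A call takes as long as a camera call.
- recognise(query, camera): "box" ([left, top, width, height] in pixels, round what is visible of it).
- masks_of(query, camera): "region" (420x560 bool, what is visible of it) and "box" ([left, top, width, height] in pixels, round what is visible of it).
The state is a dict: "t": time; "qpos": joint angles; "joint_velocities": joint speeds; "tau": joint torques, N m; "tool_pos": TCP position; "eef_rot": TCP orientation; "force": force on the tool from outside, world axes, zero at the start; "moment": the same for the moment, N m; "grip_width": opening from 0.0 (shut) to 1.0 (fully open); "gripper_force": force on a finger pad.
Only numpy, scipy, OpenCV 4.12 (cv2) and the standard library are available. Lean on these libraries where they do the work, as an engineer would, in place of code of your own. Each camera call takes 0.05 s, during which the arm holds its last target. There are 200 camera calls.

## Task

Lay the washing-up brush on the worktop, bristles up, with the middle of its bristles under the nozzle of the steel soap dispenser, and let go of it. Then press the pump cap all the way down and let it spring back up, and finally set the brush down in the long wooden tray, still bristles up and lying flat on the tray's floor. Don't pump soap onto the bare worktop, don't drop the brush, and leave the upturned glass, the salt jar and the garlic where they are.

Things in the scene. Friction and masses are not known exactly. Their poses are not given: they have to be found in the camera images.
- brush: Loose pale-wood washing-up brush, white bristles, 190 mm, 0.12 kg, lying bristles up. Origin on its underside; x along it to the head, z up. Handle: bar 22 mm wide, 18 mm high, x = -100 to 20 mm. Head: x = 20 to 90 mm, 50 mm wide, wood 16 mm thick; stiff bristles (63 by 45 mm) reach 38 mm above the underside. Balances at about x = 15 mm.
- brush_head (a point): Middle of the top of the bristles: 55 mm along x from the brush's origin and 38 mm above its underside.
- dispenser: Fixed countertop soap dispenser: upright steel canister 72 mm in diameter (foot 86 mm) up to 112 mm, a neck above it. Origin at the centre of its foot; the long thin spout points along its -x axis, whose direction varies.
- pump_top (a point): Centre of the flat top of the pump cap, a steel disc 44 mm in diameter on the dispenser's axis, 172 mm above the worktop when up; it moves down with the pump.
- nozzle (a point): Lower end of the spout's down-turned tip, 92 mm from the dispenser's axis and 114 mm above the worktop when up (104 mm pressed). The spout is a 12 mm tube; it runs out level at 157 mm and moves down with the cap.
- pump (a joint): Travel of the pump cap in m: 0 up, 0.010 fully down at a hard stop. A spring returns it; it takes about 1 N to start and 5 N to hold fully down.
- tray: Fixed brown wooden tray in front of the sink, 225 mm (its x) by 95 mm (its y), rim 16 mm high. Walls and floor 5 mm thick, so inside 215 by 85 mm. Origin at the centre of its underside, on the worktop; x along its length.
- glass: Bystander: clear drinking glass upside down, 64 mm across and 89 mm high. Origin at the centre of its underside. Loose.
- salt: Bystander: glass clip-top jar of salt, 93 by 78 by 88 mm high. Origin at the centre of its underside. Loose.
- garlic: Bystander: bulb of garlic, 60 mm across and 59 mm high. Origin at the centre of its underside. Loose.

How it is judged (in metres and radians):
On the way, in this order (a step that is already met when the one before it is completed fails the run):
1. the brush lies flat on the worktop, bristles up, their middle under the nozzle (within 22 mm), let go, the pump up (horizontal distance between brush_head and nozzle below 0.022 m and angle between brush's own z axis and vertical below 0.12 rad and height (world z) of brush below 0.006 m and contact force between the fingers and brush below 0.3 N and value of joint pump below 0.002 m), for 0.2 s.
2. the pump is pressed fully down (8 mm or more) over the bristles (horizontal distance between brush_head and nozzle below 0.022 m and angle between brush's own z axis and vertical below 0.12 rad and height (world z) of brush below 0.006 m and value of joint pump above 0.008 m), for 0.1 s.
3. the pump has come back up, the brush still under the nozzle (horizontal distance between brush_head and nozzle below 0.022 m and angle between brush's own z axis and vertical below 0.12 rad and height (world z) of brush below 0.006 m and value of joint pump below 0.002 m), for 0.1 s.
At the end, for the whole second after the job is handed in: The brush lies let go and at rest inside the tray, bristles up (within 0.06 rad), flat on its floor (underside 2 to 10 mm above the tray's underside; brush origin within 50 mm lengthwise and 35 mm across of the tray's centre, either way round); the pump is up (less than 2 mm down) (z of brush in the frame of tray between 0.002 and 0.01 m and x of brush in the frame of tray between -0.05 and 0.05 m and y of brush in the frame of tray between -0.035 and 0.035 m and angle between brush's own z axis and vertical below 0.06 rad and linear speed of brush below 0.02 m/s and contact force between the fingers and brush below 0.3 N and value of joint pump below 0.002 m); the robot touches nothing.
It fails at once if the pump is pressed (more than 4 mm) while the bristles are not under the nozzle (30 mm) (value of joint pump above 0.004 m and horizontal distance between brush_head and nozzle above 0.03 m).
It fails at once if the brush is dropped: let go while more than 40 mm above the worktop (height (world z) of brush above 0.04 m and contact force between the fingers and brush below 0.05 N).
It fails at once if the glass, the salt jar or the garlic is moved more than 25 mm (distance of any of glass, salt, garlic from where it was at the start of the episode above 0.025 m).
It also fails if it takes over 67 s, if anything falls off the work surface, if the arm or the gripper's body presses on something with over 40 N, if the wrist force passes 120 N, or if a joint passes its speed limit or range.

## Working session

There is one attempt and no reset: what is moved stays moved. The work goes in short steps, each a Python script; the robot and the scene stay as the last script left them, time stands still between calls to the robot, and variables do not carry over. Pictures are saved under pics/ and viewed, at most 10 in all, crops included, and the job is handed in when it is done.

```bash
ls; mkdir -p pics; python3 - <<'E'
from cell import *
import cv2,numpy as np
for n in("scene","top"):
    im=get_image(n); cv2.imwrite(f"pics/{n}0.png",im[:,:,::-1])
    c=camera_info(n); print(n,c["vfov"],c["cx"],c["cy"],np.round(c["world_from_camera"],3).tolist())
    for q in("brush","dispenser","pump_top","nozzle","tray","glass","salt","garlic"):
        print(q,[(round(d["score"],2),np.round(d["box"]).tolist()) for d in recognise(q,n)[:2]])
print(status.state()["t"])
E
```

```text
pics
scene 53.935443132345966 278.66387028578475 216.4495750673628 [[-0.681, -0.336, 0.651, -64.645], [-0.733, 0.308, -0.607, 600.022], [0.004, -0.89, -0.456, 550.815], [0.0, 0.0, 0.0, 1.0]]
brush [(0.91, [248.0, 251.0, 62.0, 64.0])]
dispenser [(0.63, [203.0, 219.0, 59.0, 93.0])]
pump_top [(0.82, [204.0, 219.0, 56.0, 49.0])]
nozzle [(0.83, [205.0, 222.0, 53.0, 44.0])]
tray [(0.92, [347.0, 222.0, 70.0, 49.0])]
glass []
salt []
garlic [(0.64, [182.0, 250.0, 23.0, 25.0])]
top 45.278386771679685 276.52694760958633 205.30209442359615 [[0.002, -0.986, 0.169, 329.691], [-1.0, 0.001, 0.015, 12.605], [-0.015, -0.169, -0.985, 1271.358], [0.0, 0.0, 0.0, 1.0]]
brush [(0.79, [243.0, 202.0, 20.0, 76.0])]
dispenser [(0.86, [185.0, 196.0, 39.0, 53.0])]
pump_top [(0.65, [184.0, 194.0, 21.0, 53.0])]
nozzle [(0.59, [186.0, 194.0, 27.0, 53.0])]
tray [(0.77, [331.0, 239.0, 92.0, 40.0])]
glass [(0.61, [234.0, 151.0, 23.0, 29.0])]
salt [(0.81, [152.0, 146.0, 39.0, 39.0])]
garlic [(0.69, [198.0, 155.0, 24.0, 26.0])]
0.9
```

```bash
python3 - <<'E'
import cv2
a=cv2.imread("pics/scene0.png")[170:370,130:450];cv2.imwrite("pics/s0c.png",cv2.resize(a,(800,500),interpolation=cv2.INTER_CUBIC))
a=cv2.imread("pics/top0.png")[120:320,130:450];cv2.imwrite("pics/t0c.png",cv2.resize(a,(800,500),interpolation=cv2.INTER_CUBIC))
E
```

```text
(no output)
```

View pics/s0c.png

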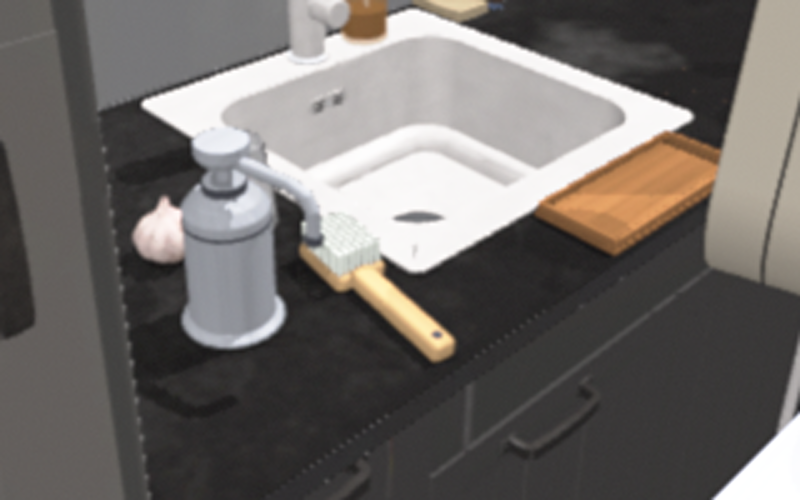

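View pics/t0c.png

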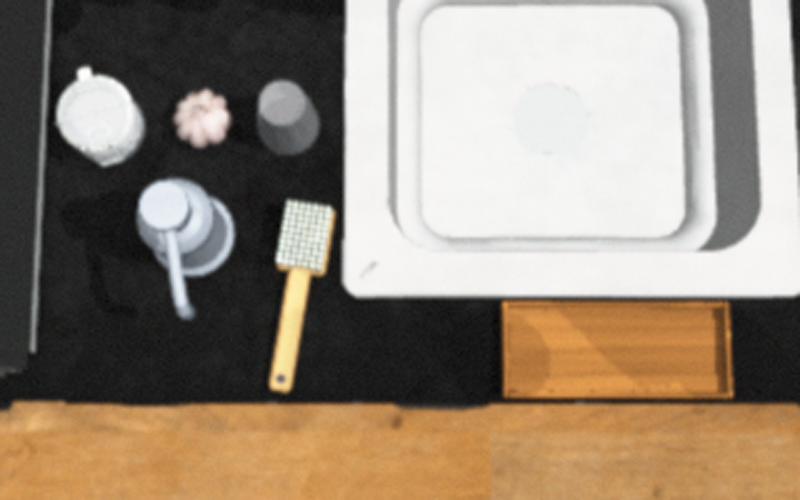

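View pics/top0.png

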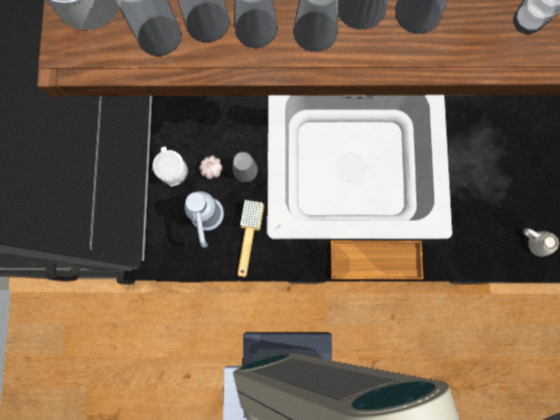

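```bash
cat > h.py <<'E'
from cell import *
import cv2,numpy as np
from scipy.spatial.transform import Rotation as R
def cam(n):
    c=camera_info(n); return c,210/np.tan(np.radians(c["vfov"]/2)),np.array(c["world_from_camera"])
def ray(n,px):
    c,f,T=cam(n); d=T[:3,:3]@np.array([(px[0]-c["cx"])/f,(px[1]-c["cy"])/f,1]); return T[:3,3],d
def onz(n,px,z):
    o,d=ray(n,px); return o+d*(z-o[2])/d[2]
def proj(n,p):
    c,f,T=cam(n); q=T[:3,:3].T@(np.array(p,float)-T[:3,3]); return np.array([c["cx"]+f*q[0]/q[2],c["cy"]+f*q[1]/q[2]])
def tri(a,b):
    (o1,d1),(o2,d2)=ray("top",a),ray("scene",b)
    s=np.linalg.lstsq(np.c_[d1,-d2],o2-o1,rcond=None)[0]; p,q=o1+s[0]*d1,o2+s[1]*d2
    return (p+q)/2,np.linalg.norm(p-q)
def down(yaw): # tool down, closing axis y along world angle yaw
    y=np.array([np.cos(yaw),np.sin(yaw),0]);z=np.array([0,0,-1.]);x=np.cross(y,z)
    return R.from_matrix(np.c_[x,y,z]).as_rotvec()
E
python3 - <<'E'
from h import *
np.set_printoptions(precision=1,suppress=True)
print("nozzle",tri((204.8,246.5),(256,266)),onz("top",(204.8,246.5),118))
print("cap",tri((195.2,202),(218.8,228)),onz("top",(195.2,202),172),onz("scene",(218.8,228),172))
print("foot",onz("top",(211.5,215),0))
for q,z in(("brush",18),("tray",16),("dispenser",0),("salt",88),("glass",89),("garlic",30)):
    get_image("top"); m=masks_of(q,"top")
    if m:
        cs=max(cv2.findContours(m[0]["region"].astype(np.uint8),0,2)[0],key=cv2.contourArea)
        r_=cv2.minAreaRect(cs); print(q,m[0]["score"],[np.round(x,1) for x in r_]); print(*[onz("top",p,z) for p in cv2.boxPoints(r_)], "c",onz("top",r_[0],z))
        if q=="brush": np.save("bm.npy",m[0]["region"])
get_image("scene"); m=masks_of("brush","scene")[0]; print(m["score"],m["box"])
# brush: handle axis from mask rows
b=np.load("bm.npy")
for row in range(204,280,6):
    c=np.where(b[row])[0]; print(row,c.min() if len(c) else 0,c.max() if len(c) else 0,end="; ")
print(status.state()["eef_rot"])
E
```

```text
nozzle (array([431.5, 194.2, 119.6]), np.float64(0.013557507713495866)) [431.7 194.5 118. ]
cap (array([525.5, 209.4, 167.9]), np.float64(3.1586539727933522)) [525.9 209.9 172. ] [517.7 212.8 172. ]
foot [522.7 198.    0. ]
brush 0.67 [array([247.9, 238.9]), array([19.7, 75.5]), np.float64(9.5)]
[371.3 141.3  18. ] [558.3 113.   18. ] [549.9  63.6  18. ] [363.5  93.1  18. ] c [459.6 102.9  18. ]
tray 0.91 [array([376. , 259.8]), array([92.5, 39.5]), np.float64(0.9)]
[361.  -99.3  16. ] [ 458.6 -102.4   16. ] [ 455.2 -332.3   16. ] [ 357.9 -326.3   16. ] c [ 407.8 -215.2   16. ]
dispenser 0.97 [array([206.8, 216.3]), array([53.8, 34.6]), np.float64(64.2)]
[563.  281.5   0. ] [602.5 202.1   0. ] [476.5 139.5   0. ] [438.3 217.8   0. ] c [519.5 210.    0. ]
salt 0.81 [array([170.2, 167.6]), array([36.6, 31.6]), np.float64(36.9)]
[621.5 346.8  88. ] [684.9 303.2  88. ] [629.6 229.8  88. ] [567.2 273.7  88. ] c [625.5 288.3  88. ]
glass 0.91 [array([243.1, 167.1]), array([29.5, 23.7]), np.float64(60.3)]
[643.7 154.2  89. ] [673.  104.6  89. ] [609.   68.5  89. ] [580.2 117.7  89. ] c [626.3 111.2  89. ]
0.89 [248.3, 253.8, 61.8, 60.2]
204 244 263; 210 243 262; 216 242 261; 222 241 260; 228 244 259; 234 244 253; 240 243 252; 246 242 250; 252 241 249; 258 240 248; 264 239 247; 270 238 246; 276 241 244; [-3.1 -0.6  0. ]
```

Top view: brush head near px (252,214), handle end near (242,276); spout tip near (205,246), cap (195,202); tray centre (376,260). The scene view agrees, with the nozzle at about (256,266). The brush currently heads to about -10° and must end up heading +90°, handle towards -y.

```bash
python3 - <<'E'
from h import *
from scipy.optimize import minimize
np.set_printoptions(precision=3,suppress=True)
b=np.load("bm.npy").astype(np.uint8); S=4
ms={"top":b}
get_image("scene"); ms["scene"]=masks_of("brush","scene")[0]["region"].astype(np.uint8)
def box(x0,x1,w,z0,z1): return [(x,y,z) for x in(x0,x1) for y in(-w/2,w/2) for z in(z0,z1)]
parts=[box(-100,20,22,0,18),box(20,90,50,0,16),box(23.5,86.5,45,16,38)]
def sil(n,p):
    c,s=np.cos(p[2]),np.sin(p[2]); im=np.zeros((420*S,560*S),np.uint8)
    for q in parts:
        pts=np.array([proj(n,(p[0]+c*x-s*y,p[1]+s*x+c*y,z)) for x,y,z in q])
        cv2.fillConvexPoly(im,cv2.convexHull(np.round((pts+.5)*S).astype(np.int32)),1)
    return cv2.resize(im.astype(np.float32),(560,420),interpolation=cv2.INTER_AREA)
def cost(p,ns): return sum(np.abs(sil(n,p)-ms[n]).sum()/ms[n].sum() for n in ns)
for ns in(["top"],["top","scene"]):
    r_=minimize(cost,[460,105,-.18],args=(ns,),method="Nelder-Mead",options=dict(initial_simplex=[[460,105,-.18],[470,105,-.18],[460,112,-.18],[460,105,-.1]],maxfev=150)); print(ns,r_.x,r_.fun)
p=r_.x; np.save("brush.npy",p)
print("edge",onz("top",(250,281),0), "end",onz("top",(242,276.5),12))
g=lambda d,p=p:np.array([p[0]+d*np.cos(p[2]),p[1]+d*np.sin(p[2])])
for k in(p[2]+np.pi/2,p[2]-np.pi/2):
    for xy,yaw in((g(-20),k),((395,70),k),((395,70),np.pi/2-p[2]+k),((432,118),np.pi/2-p[2]+k),((408,-250),np.pi/2-p[2]+k),((524,210),np.pi/2-p[2]+k)):
        for z in(3,250): q=r.solve_ik([*xy,z],down(yaw)); print(np.round(xy),z,q if q is None else np.array(q))
E
```

```text
['top'] [466.643 103.19   -0.16 ] 0.0736125385405961Traceback (most recent call last):
  File "<stdin>", line 17, in <module>
    res = _minimize_neldermead(fun, x0, args, callback, bounds=bounds,
                               **options)
    fxcc = func(xcc)
    fx = function(np.copy(x), *(wrapper_args + args))
  File "<stdin>", line 15, in cost
  File "<stdin>", line 15, in <genexpr>
  File "<stdin>", line 12, in sil
  File "h.py", line 11, in proj
    c,f,T=cam(n); q=T[:3,:3].T@(np.array(p,float)-T[:3,3]); return np.array([c["cx"]+f*q[0]/q[2],c["cy"]+f*q[1]/q[2]])
          ~~~^^^
  File "h.py", line 5, in cam
    c=camera_info(n); return c,210/np.tan(np.radians(c["vfov"]/2)),np.array(c["world_from_camera"])
ValueError: time passes only in moves, steps and waits
```

```bash
cat >> h.py <<'E'
from functools import lru_cache
from scipy.optimize import minimize
cam=lru_cache(None)(cam); S=4
def box(x0,x1,w,z0,z1): return [(x,y,z) for x in(x0,x1) for y in(-w/2,w/2) for z in(z0,z1)]
parts=[box(-100,20,22,0,18),box(20,90,50,0,16),box(23.5,86.5,45,16,38)]
def sil(n,p,h):
    c,s=np.cos(p[2]),np.sin(p[2]); im=np.zeros((420*S,560*S),np.uint8)
    for q in parts:
        pts=np.array([proj(n,(p[0]+c*x-s*y,p[1]+s*x+c*y,z+h)) for x,y,z in q])
        cv2.fillConvexPoly(im,cv2.convexHull(np.round((pts+.5)*S).astype(np.int32)),1)
    return cv2.resize(im.astype(np.float32),(560,420),interpolation=cv2.INTER_AREA)
def fit(ms,p0,h=0,occ=None):
    """brush x,y,heading from masks {camera:mask}; occ: masks of pixels to leave out"""
    p0=np.array(p0,float); occ=occ or {}
    cost=lambda p:sum((np.abs(sil(n,p,h)-m)*(1-occ.get(n,0))).sum()/m.sum() for n,m in ms.items())
    sx=np.array([p0]+[p0+d for d in np.diag([10,8,.08])])
    r_=minimize(cost,p0,method="Nelder-Mead",options=dict(initial_simplex=sx,maxfev=130)); return r_.x,r_.fun
E
python3 - <<'E'
from h import *
np.set_printoptions(precision=2,suppress=True)
get_image("scene"); s=masks_of("brush","scene")[0]["region"].astype(np.uint8); b=np.load("bm.npy").astype(np.uint8)
print(fit({"scene":s},[466,103,-.16]))
p,c=fit({"top":b,"scene":s},[466,103,-.16]); print(p,c); np.save("brush.npy",p)
print("edge",onz("top",(250,281),0))
g=lambda d:np.array([p[0]+d*np.cos(p[2]),p[1]+d*np.sin(p[2])])
for k in(p[2]+np.pi/2,p[2]-np.pi/2):
    e=np.pi/2-p[2]+k
    for xy,yaw in((g(-20),k),((395,70),k),((395,70),e),((432,118),e),((408,-250),e),((524,210),e)):
        for z in(3,250):
            q=r.solve_ik([*xy,z],down(yaw)); print(np.round(xy),z,q if q is None else np.array(q))
E
```

```text
(array([469.58,  99.7 ,  -0.17]), np.float64(0.15085685483870967))
[465.93 102.63  -0.16] 0.28406185765673175
edge [355.86  97.61   0.  ]
[446. 106.] 3 [ 0.09  0.24 -0.64  0.7   0.    0.26]
[446. 106.] 250 [ 0.09 -0.03 -0.34  1.26  0.    0.26]
[395  70] 3 [ 0.01  0.15 -0.75  0.67  0.    0.18]
[395  70] 250 [ 0.01 -0.14 -0.44  1.28  0.    0.18]
[395  70] 3 [ 0.01  0.15 -0.75  0.67  0.   -1.56]
[395  70] 250 [ 0.01 -0.14 -0.44  1.28  0.   -1.56]
[432 118] 3 [ 0.12  0.22 -0.66  0.69  0.   -1.45]
[432 118] 250 [ 0.12 -0.05 -0.36  1.27  0.   -1.45]
[ 408 -250] 3 [-0.68  0.27 -0.6   0.71  0.   -2.26]
[ 408 -250] 250 [-0.68  0.   -0.3   1.26  0.   -2.26]
[524 210] 3 [ 0.27  0.39 -0.41  0.77  0.   -1.3 ]
[524 210] 250 [ 0.27  0.16 -0.13  1.28  0.   -1.3 ]
[446. 106.] 3 [ 0.09  0.24 -0.64  0.7  -0.   -2.88]
[446. 106.] 250 [ 0.09 -0.03 -0.34  1.26 -0.   -2.88]
[395  70] 3 [ 0.01  0.15 -0.75  0.67 -0.   -2.96]
[395  70] 250 [ 0.01 -0.14 -0.44  1.28 -0.   -2.96]
[395  70] 3 [ 0.01  0.15 -0.75  0.67  0.    1.58]
[395  70] 250 [ 0.01 -0.14 -0.44  1.28  0.    1.58]
[432 118] 3 [ 0.12  0.22 -0.66  0.69  0.    1.69]
[432 118] 250 [ 0.12 -0.05 -0.36  1.27  0.    1.69]
[ 408 -250] 3 [-0.68  0.27 -0.6   0.71  0.    0.89]
[ 408 -250] 250 [-0.68  0.   -0.3   1.26  0.    0.89]
[524 210] 3 [ 0.27  0.39 -0.41  0.77  0.    1.84]
[524 210] 250 [ 0.27  0.16 -0.13  1.28  0.    1.84]
```

```bash
python3 - <<'E'
from h import *
p=np.load("brush.npy"); g=p[:2]-20*np.array([np.cos(p[2]),np.sin(p[2])]); o=down(p[2]+np.pi/2)
st=lambda:(lambda s:print(round(s["t"],2),np.round(s["tool_pos"],1),s["grip_width"],s["gripper_force"],np.round(s["force"],1)))(status.state())
r.movep([420,-150,230],o); r.movep([*g,120],o); st()
r.move_l([*g,3],rate=120); st(); r.clamp(); st()
r.move_l([*g,28],rate=60); st()
for n in("scene","top"): cv2.imwrite(f"pics/{n}1.png",get_image(n)[:,:,::-1])
a=cv2.resize(cv2.imread("pics/scene1.png")[170:350,170:410],(400,300)); b=cv2.resize(cv2.imread("pics/top1.png")[130:310,150:390],(400,300))
cv2.imwrite("pics/c1.png",np.hstack([a,b]))
E
```

```text
4.62 [447.1 105.2 120.5] 1.0041879872020207 0.0 [-0.5  0.1 -0. ]
5.75 [447.  105.9   3.6] 0.9995649550363676 0.0 [0.3 0.1 0.5]
6.36 [446.7 106.    3.5] 0.2389801220109813 60.142682790756226 [-0.4  0.8  3.9]
6.92 [446.4 105.9  28.3] 0.2366650690644109 59.50291156768799 [ 0.7 -0.9 -2.1]
```

View pics/c1.png

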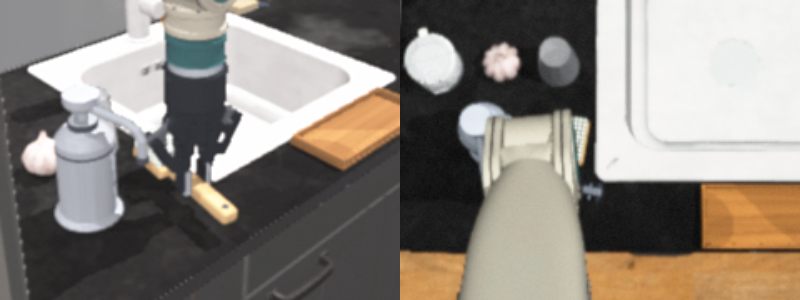

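Held level at the handle; the head at scene px ≈ (262,268) is clear of the dispenser. Now back off, turn, bring it under the nozzle and let go.

```bash
python3 - <<'E'
from h import *
p=np.load("brush.npy"); o=down(np.pi); o0=down(p[2]+np.pi/2)
st=lambda:(lambda s:print(round(s["t"],2),np.round(s["tool_pos"],1),round(s["grip_width"],3),round(s["gripper_force"],1),np.round(s["force"],1)))(status.state())
r.move_l([395,65,30],rate=120); r.move_l([395,65,30],ori=o,rate=100); st()
r.move_l([432,65,30],rate=100); r.move_l([432,119.5,30],rate=80); st()
r.move_l([432,119.5,4],rate=40); r.wait(.2); st()
r.open_jaws(); st()
r.move_l([432,117,130],rate=120); r.move_l([400,-60,250],rate=250); st()
ms={}
for n in("scene","top"):
    cv2.imwrite(f"pics/{n}2.png",get_image(n)[:,:,::-1]); m=masks_of("brush",n)
    if m: ms[n]=m[0]["region"].astype(np.uint8); print(n,m[0]["score"],m[0]["box"],fit({n:ms[n]},[432,139.5,np.pi/2]))
    d=masks_of("nozzle",n); print("noz",[(x["score"],x["box"]) for x in d[:1]])
a=cv2.resize(cv2.imread("pics/scene2.png")[170:350,170:410],(400,300)); b=cv2.resize(cv2.imread("pics/top2.png")[130:310,150:390],(400,300))
cv2.imwrite("pics/c2.png",np.hstack([a,b]))
E
```

```text
9.61 [395.2  65.1  30. ] 0.242 59.4 [ 0.2  1.1 -1.4]
10.96 [431.8 119.4  29.9] 0.239 59.4 [ 0.4 -0.4 -1.4]
11.96 [432.1 119.5   4. ] 0.238 59.5 [ 0.1 -0.  -1.6]
12.61 [432.  119.5   4. ] 1.0 0.0 [1.2 0.4 0.7]
14.82 [399.4 -59.4 249.1] 1.0 0.0 [ 0.5  1.1 -0.1]
scene 0.78 [236.0, 277.5, 78.3, 54.9] (array([433.38492929, 137.96555763,   1.57330206]), np.float64(0.09633312616532007))
noz []
top 0.95 [198.6, 241.5, 76.1, 21.0] (array([429.94129805, 142.28488764,   1.58151012]), np.float64(0.11928799149840595))
noz [(0.94, [184.1, 193.9, 23.1, 56.0])]
```

View pics/c2.png

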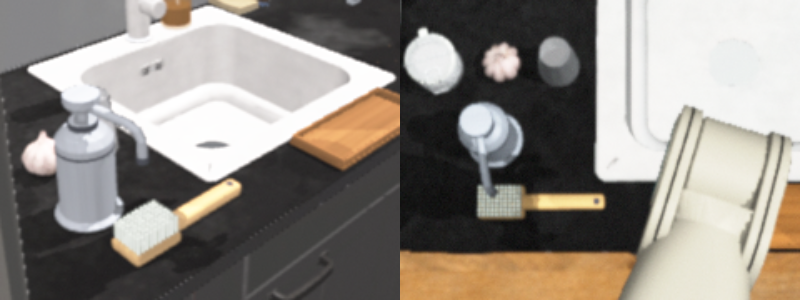

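Brush lies flat, bristles up. The fits put the bristle middle at about (432,195), below the nozzle (432,194.5); in the top crop the tip (491,193) is over the bristles. Now press the cap.

```bash
python3 - <<'E'
from h import *
print("check", proj("scene",(432,194.5,38)), proj("scene",(432,194.5,114)))
C=(525,210); r.clamp(); r.movep([*C,235],down(np.pi)); r.move_l([*C,178],rate=100)
s=status.state(); f0=np.array(s["force"]); print(s["t"],np.round(s["tool_pos"],1),f0)
for z in list(np.arange(174,165,-2))+list(np.arange(165,156,-1)):
    r.move_l([*C,z],rate=25); s=status.state(); f=s["force"][2]-f0[2]
    print(z,round(s["tool_pos"][2],1),np.round(np.array(s["force"])-f0,1))
    if f>15: break
r.wait(.4); s=status.state(); print(s["tool_pos"],np.array(s["force"])-f0)
r.move_l([*C,200],rate=60); r.wait(.3)
r.movep([*C,240],down(np.pi)); r.movep([400,-60,250],down(np.pi)); print(status.state()["t"])
for n in("scene","top"):
    cv2.imwrite(f"pics/{n}3.png",get_image(n)[:,:,::-1]); m=masks_of("brush",n)
    print(n,m[0]["score"],fit({n:m[0]["region"].astype(np.uint8)},[432,139.5,np.pi/2]))
a=cv2.resize(cv2.imread("pics/scene3.png")[170:350,170:410],(400,300)); b=cv2.resize(cv2.imread("pics/top3.png")[130:310,150:390],(400,300))
cv2.imwrite("pics/c3.png",np.hstack([a,b]))
E
```

```text
check [256.60898755 300.95037281] [255.77540623 268.43994835]
17.75 [525.3 209.8 178.4] [ 0.3843141   0.56687748 -0.17415736]
174 174.3 [ 0.  -1.5 -0.3]
172 172.1 [-1.   0.6  0.4]
170 170.2 [-0.1 -0.2  1.7]
168 168.2 [0.1 0.8 2.6]
166 166.1 [-0.9  0.2  3.7]
165 165.1 [0.4 0.4 4.2]
164 164.1 [ 0.3 -0.6  4.3]
163 163.1 [0.2 0.2 3.9]
162 162.1 [1.1 0.5 6. ]
161 162.0 [-1.   0.2 10. ]
160 161.9 [-2.7 -0.8 12.1]
159 161.8 [-4.1 -1.  17.1]
[525.33388719 210.13496207 161.82987471] [-4.40124695 -0.48676396 17.14443711]
23.7667
scene 0.9 (array([433.67807182, 137.86940098,   1.57727546]), np.float64(0.20246902959394356))
top 0.84 (array([430.09639523, 140.79586092,   1.58866898]), np.float64(0.11341674925668979))
```

View pics/c3.png

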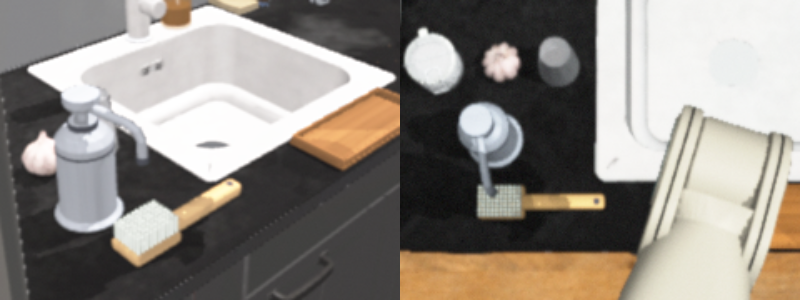

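The pump hit its hard stop (z 162, force rising) and is back up; the brush hasn't moved. Next, regrasp a little higher on the handle so the opening fingers clear the tray rim, then carry it to the tray.

```bash
python3 - <<'E'
from h import *
st=lambda:(lambda s:print(round(s["t"],2),np.round(s["tool_pos"],1),round(s["grip_width"],3),round(s["gripper_force"],1),np.round(s["force"],1)))(status.state())
o=down(np.pi); m=masks_of("tray","scene"); s=m[0]["region"].astype(np.uint8)
r_=cv2.minAreaRect(max(cv2.findContours(s,0,2)[0],key=cv2.contourArea)); print("tray scene",onz("scene",r_[0],10))
r.open_jaws(); r.move_l([432,112,130],rate=200); r.move_l([432,119.5,60],rate=100); r.move_l([432,119.5,8.5],rate=80); r.clamp(); st()
r.move_l([432,119.5,44],rate=50); st()
r.move_l([428,0,44],rate=120); r.move_l([408.5,-231,44],ori=down(np.pi-.013),rate=150); st()
get_image("scene"); cv2.imwrite("pics/c4.png",cv2.resize(get_image("scene")[170:320,290:490,::-1],(800,600)))
E
```

```text
tray scene [ 405.22312893 -207.91573042   10.        ]
28.26 [432.4 119.6   9. ] 0.236 60.0 [-0.8 -0.3  5.8]
29.12 [431.8 119.5  43.9] 0.233 59.3 [-0.6  0.3 -1.2]
31.96 [ 408.3 -230.2   43.9] 0.236 59.3 [ 0.   0.  -0.6]
```

View pics/c4.png

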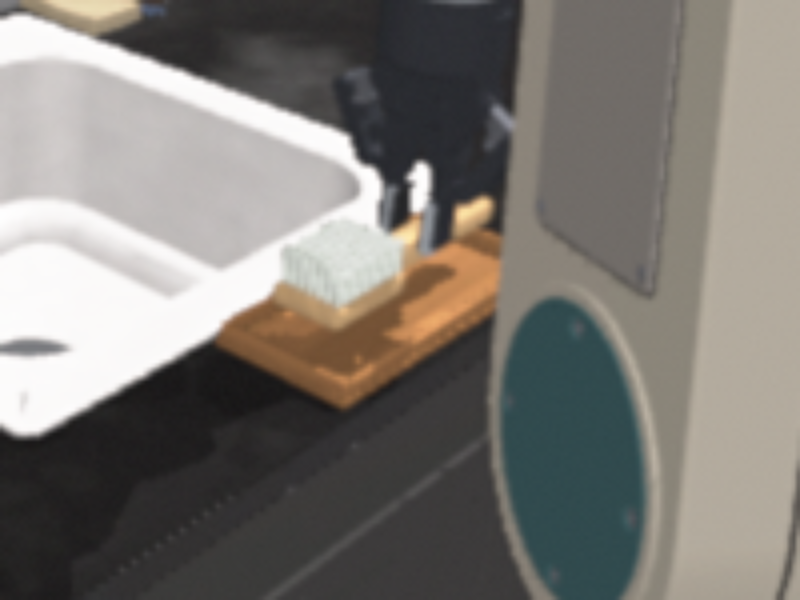

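Brush is level above the tray, head towards the near-left end; tray corners at scene px ≈ (376,271) and (345,255). I'll check these against the planned position.

```bash
python3 - <<'E'
from h import *
print(onz("scene",(376.3,271.3),0),onz("scene",(345,255),3))
E
```

```text
[ 362.96156991 -110.35300054    0.        ] [ 454.18003468 -108.04734483    3.        ]
```

```bash
python3 - <<'E'
from h import *
st=lambda:(lambda s:print(round(s["t"],2),np.round(s["tool_pos"],1),round(s["grip_width"],3),round(s["gripper_force"],1),np.round(s["force"],1)))(status.state())
r.move_l([408.5,-233,44],rate=50); r.move_l([408.5,-233,18],rate=50); st()
for z in(16,15,14,13.5,13):
    r.move_l([408.5,-233,z],rate=30); r.wait(.15); st()
    if status.state()["force"][2]>2.5: break
r.open_jaws(); st(); r.move_l([408.5,-233,100],rate=80); r.movep([380,80,260],down(np.pi)); st()
for n in("scene","top"):
    cv2.imwrite(f"pics/{n}5.png",get_image(n)[:,:,::-1]); m=masks_of("brush",n)
    if m: print(n,m[0]["score"],fit({n:m[0]["region"].astype(np.uint8)},[408,-211,np.pi/2],h=5))
a=cv2.resize(cv2.imread("pics/scene5.png")[190:310,300:460],(400,300)); b=cv2.resize(cv2.imread("pics/top5.png")[200:320,290:450],(400,300))
cv2.imwrite("pics/c5.png",np.hstack([a,b]))
E
```

```text
32.98 [ 408.4 -232.9   17.8] 0.237 59.3 [ 0.1 -0.6 -1.3]
33.38 [ 408.6 -233.1   16.2] 0.234 59.3 [ 0.1 -0.6 -0.4]
33.77 [ 408.5 -233.    15. ] 0.234 59.3 [ 0.7  0.2 -1.7]
34.17 [ 408.6 -233.1   14.1] 0.233 59.4 [ 0.2 -1.3 -0.6]
34.58 [ 408.6 -233.1   14. ] 0.241 60.1 [-1.2  0.5  4.6]
35.23 [ 408.5 -233.    13.5] 1.001 0.0 [-0.3 -0.2 -0.5]
37.78 [380.   79.5 259.3] 0.997 0.0 [ 0.1 -0.1 -0.2]
scene 0.97 (array([ 409.51161841, -219.37526846,    1.59487568]), np.float64(0.17255434782608695))
```

View pics/c5.png

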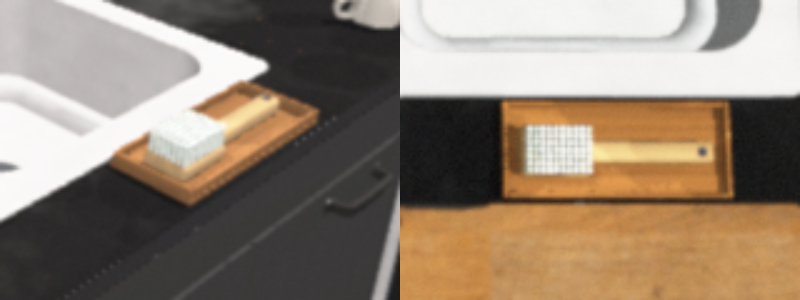

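The brush lies flat inside the tray, bristles up (head at crop (560,150), handle end at (710,152)), well clear of the walls. The arm touches nothing.

```bash
python3 - <<'E'
from cell import *
r.wait(.3); print(r.sign_off())
E
```

```text
the job is handed in; nothing more can be done
None
```

I handed the job in with the brush bristles up and flat in the tray, after one full pump press over its bristles; the pump is back up, and the glass, salt jar and garlic look unmoved in the last pictures (the sign-off returned no verdict).

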